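# Sort plugs, bolts and a bulb carton into bins

### The job

Sort the mixed service parts into the coloured bins: both spark plugs into the yellow bin, both hex bolts into the red bin, and the blue bulb carton standing upright in the green bin. Plugs and bolts must lie on the bin floor, not on one another or on a rim. Leave the red-capped jar and the roll of masking tape where they are.

Things in the scene. Friction and masses are not known exactly. Their poses are not given: they have to be found in the camera images.
- plug_a_mid (a point): first spark plug, white ceramic and dull grey metal, lying on its side, 67 long (own y), at most 21 thick; point at the centre of its length, on its axis, about 10 above what it lies on. The metal thread is at one end, the white insulator at the other; both plugs look alike. Grasp across its own x.
- plug_b_mid (a point): second spark plug, white ceramic and dull grey metal, lying on its side, 67 long (own y), at most 21 thick; point at the centre of its length, on its axis, about 10 above what it lies on. The metal thread is at one end, the white insulator at the other; both plugs look alike. Grasp across its own x.
- bolt_a_mid (a point): first dull brown-grey hex bolt lying on its side, 46 long (own y), 16 across the head (own x), 19 high, its threaded shank thinner than the head; point at the middle of its length, 9.5 above what it lies on. Both bolts look alike. Grasp across its own x.
- bolt_b_mid (a point): second dull brown-grey hex bolt lying on its side, 46 long (own y), 16 across the head (own x), 19 high, its threaded shank thinner than the head; point at the middle of its length, 9.5 above what it lies on. Both bolts look alike. Grasp across its own x.
- bulb_carton_mid (a point): closed blue bulb carton with yellow spots, standing upright, 45 x 45 and 62 high (own z, up); point at its centre, 31 above what it stands on. Grasp across two opposite sides (own x or y).
- bin_yellow: open-topped shallow yellow plastic bin, fixed to the bench; outside 114 (x) x 148 (y) x 26 high, walls and floor 4 thick, so inside 106 x 140 and 22 deep; origin at the centre of its underside, on the bench top; x across the short way, y along the long way, z up. A blank white card sits on its front (-x) face. For the spark plugs.
- bin_red: open-topped shallow red plastic bin, fixed to the bench; outside 114 (x) x 148 (y) x 26 high, walls and floor 4 thick, so inside 106 x 140 and 22 deep; origin at the centre of its underside, on the bench top; x across the short way, y along the long way, z up. A blank white card sits on its front (-x) face. For the bolts.
- bin_green: open-topped shallow green plastic bin, fixed to the bench; outside 114 (x) x 148 (y) x 26 high, walls and floor 4 thick, so inside 106 x 140 and 22 deep; origin at the centre of its underside, on the bench top; x across the short way, y along the long way, z up. A blank white card sits on its front (-x) face. For the bulb carton.
- jar_mid (a point): bystander: clear jar with a red cap, 65 across, 99 high, standing left of the work, not to be disturbed; point at its centre, 50 above the bench
- tape_roll_mid (a point): bystander: roll of cream masking tape lying flat, 84 across, 30 high, right of the work, not to be disturbed; point at its centre, 15 above the bench

How it is judged:
By the outcome, as a careful person would: the job done as asked, in the order asked, and still so for the second after the job is handed in, with the robot touching nothing.
It also fails if it takes over 120 s, if anything falls off the work surface, if the arm or the gripper's body presses on something with over 40 N, if the wrist force passes 120 N, or if a joint passes its speed limit or range.

### The arm

A 7-joint arm with a two-finger parallel gripper is mounted at the origin on a cart in front of the work surface, level with it; the furniture and walls round the work are solid. World frame = base frame: x ahead of the robot, y to its left, z up, the work surface at z = 0. Lengths are in m, angles in rad, forces in N, time in s.
With the tool pointing down it reaches from about 0.425 to 0.975 m from the base axis. Payload 16.7 kg.
Tool frame: the origin (TCP) lies at the very end of the fingers, on their centre line; the grasp point (between the pads) lies 19 mm behind it; z points along the fingers, y is the line along which they close (so a half turn about z gives the same grasp; the last joint's range is limited). The gripper opens to 85 mm and grips with 20 to 120 N. Pads are 22 mm wide; open, the fingers measure 114 mm over their backs; the gripper's body (76 mm by 85 mm) begins 54 mm behind the grasp point. The pads swing forward as they close: fully open they stand 13 mm farther back than shut.
Start: joints at [-1.393, 0.426, 0.074, 1.606, -0.034, 1.111, -0.067], TCP at [0.217, 0.639, 0.231] pointing down, gripper open.
Joint ranges: [-2.85, 2.85], [-0.5, 2.14], [-1.23, 1.37], [0.21, 2.46], [-1.02, 4.16], [0.16, 2.05], [-2.73, 2.73]. Speed limits (rad/s): [1.89, 1.89, 2.39, 2.39, 3.01, 3.01, 3.01].

### API

Orientations are given as [roll, pitch, yaw] about the fixed x, y, z axes, in that order (R = Rz(yaw) Ry(pitch) Rx(roll)).
In Python, from cell import ctrl, imaging, job_done gives the robot as it stands.
- The arm moves only by the tool drive_tool, never from a script. Its argument "motion" is a list that holds one entry, the list of rows, each a list of 6 numbers: the shift along the tool's x, y, z in units of 2.5 cm (1.0 is 2.5 cm), then the turn, a rotation vector about the tool's x, y, z in units of 0.08 rad (1.0 is 0.08 rad). In form: [[[dx, dy, dz, ax, ay, az], ...]]. A call has 1 to 20 rows; each row shifts and turns the commanded pose from where the row before left it, along the tool's axes as they then stand; what a row does not reach is not made up. A row lasts 1/12 s, in which the tool goes at most 41.7 mm and 7.16 degrees, less where a joint would pass 70% of its speed; a pose out of reach is approached as far as the arm can. A call with a number of a shift or a turn outside -1 to 1 is refused whole. A call with a gripper value outside its range is refused whole. "claw" is the opening, from -1 (shut) to 1 (fully open), set as the call begins (left out, the last holds). The fingers move at their own pace and stop on an object; "force" is the grip in N (left out, the last holds). Time passes only in rows, so rows that do not move let the fingers close. It gives the time, the measured TCP pose, the force, the opening and the grip force at its end, in the units of the state.
- ctrl.get_state(): the state, without advancing time (a new reading comes with each control period).
- imaging.get_image(name): name is "scene" or "top" or "wrist"; returns a dict with "img" (420x560x3 uint8, blue, green, red), "intrinsics" (3x3 intrinsics, pixels), "extrinsics" (4x4, takes a point from camera to world coordinates); the wrist camera has in their place "mount" (4x4, takes a point from camera to tool coordinates, whose origin is the TCP and whose axes are the flange's). Camera axes: x right, y up, looking along -z (the intrinsics and any distortion apply to the point x, -y, -z); pixel columns grow to the right and rows downward; lengths in m; the calibration is good to about 2 mm. A picture is of the moment at which its call begins: read the wrist's pose just before it. There is no depth.
- job_done(): hands the job in; it is judged then, once.
Trained networks look in a picture, given as the dict that the camera call returned (one of the last four; its "shot" number tells which), for a name from the list of things; names that differ only in an ending like _2 or _b are one class to them, and where a whole thing is asked for, a point or a joint stands for the part that bears it (a point fixed in the world has none). Each returns a list of dicts, best first, with "confidence" (0 to 1); they miss things now and then, are a little off and sometimes report something else, mostly with a low value. They report only what shows in the picture. A call takes as long as a camera call.
- imaging.cut_out(thing, picture): "pixels" (420x560 bool, what is visible of it) and "rect" ([centre column, centre row, width, height] in pixels, round what is visible of it).
The state is a dict: "time": time; "joints": joint angles; "qvel": joint speeds; "joint_torque": joint torques, N m; "tcp_pos": TCP position; "ee_rot": TCP orientation; "wrist_force": force on the tool from outside, world axes, zero at the start; "moment": the same for the moment, N m; "opening": opening from 0.0 (shut) to 1.0 (fully open); "grip_force": force on a finger pad.
Only numpy, scipy, OpenCV 4.12 (cv2) and the standard library are available. Lean on these libraries where they do the work, as an engineer would, in place of code of your own. Each camera call takes 0.05 s, during which the arm holds its last target. There are 200 camera calls.

## Working session

There is one attempt and no reset: what is moved stays moved. The work goes in short steps, Python scripts to look and compute and a tool call to move; the robot and the scene stay as the last step left them, time stands still between calls to the robot, and variables do not carry over. Pictures are saved under pics/ and viewed, at most 14 in all, crops included, and the job is handed in when it is done.

Besides the shell and the picture viewer there is one more tool, called after "Call:" by a JSON object that holds its "api" and its "payload", one argument or row to a line. drive_tool: Moves the arm, as the interface text tells. Its arguments: {"type":"object","properties":{"motion":{"type":"array"},"claw":{"type":"number"},"force":{"type":"number"}},"required":["motion"]}

```bash
ls; mkdir -p pics
cat > h.py <<'E'
import numpy as np, cv2
from cell import ctrl, imaging, job_done
def ray(p,uv,T=None):
    K=p["intrinsics"]; E=p["extrinsics"] if T is None else T
    d=np.linalg.inv(K)@np.array([uv[0],uv[1],1.]); d=np.array([d[0],-d[1],-d[2]])
    return E[:3,3],E[:3,:3]@d
def atz(p,uv,z,T=None):
    o,d=ray(p,uv,T); return o+d*(z-o[2])/d[2]
def tri(rays):
    A=np.zeros((3,3));b=np.zeros(3)
    for o,d in rays:
        d=d/np.linalg.norm(d);M=np.eye(3)-np.outer(d,d);A+=M;b+=M@o
    x=np.linalg.solve(A,b); return x
E
python3 - <<'E'
from h import *
s=ctrl.get_state(); print({k:np.round(v,3) for k,v in s.items()})
for n in ["scene","top"]:
    p=imaging.get_image(n); cv2.imwrite(f"pics/{n}0.png",p["img"])
    print(n,[k for k in p],np.round(p["intrinsics"],1).tolist(),np.round(p["extrinsics"],3).tolist())
    for t in ["plug_a_mid","bolt_a_mid","bulb_carton_mid","bin_yellow","bin_red","bin_green","jar_mid","tape_roll_mid"]:
        for r in imaging.cut_out(t,p):
            m=r["pixels"]; v,u=np.nonzero(m)
            c=np.array([u.mean(),v.mean()]); z={"p":.01,"b":.0095}.get(t[0],.015)
            if t.startswith("bin"): z=.013
            if "carton" in t: z=.031
            print(t,round(r["confidence"],2),np.round(r["rect"]),m.sum(),np.round(c),np.round(atz(p,c,z),3))
E
```

```text
pics
{'time': np.float64(0.0), 'joints': array([-1.394,  0.427,  0.074,  1.607, -0.034,  1.111, -0.067]), 'qvel': array([-0.001,  0.001,  0.002, -0.   ,  0.001,  0.   , -0.002]), 'joint_torque': array([ 0.000e+00, -9.498e+01,  3.761e+00, -4.635e+01,  1.900e-02,
        1.000e-02, -0.000e+00]), 'tcp_pos': array([0.217, 0.639, 0.231]), 'ee_rot': array([-3.14 ,  0.   ,  2.815]), 'wrist_force': array([-0.4  ,  0.175, -0.069]), 'moment': array([-0.058,  0.028,  0.015]), 'grip_force': np.float64(0.0), 'opening': np.float64(0.996)}
scene ['img', 'intrinsics', 'extrinsics', 'shot'] [[488.0, 0.0, 274.2], [0.0, 488.0, 202.9], [0.0, 0.0, 1.0]] [[0.709, 0.524, -0.472, -0.228], [-0.705, 0.516, -0.486, -0.866], [-0.011, 0.677, 0.735, 1.311], [0.0, 0.0, 0.0, 1.0]]
bolt_a_mid 0.68 [374. 281.  28.  29.] 487 [373. 280.] [ 0.592 -0.46   0.01 ]
bolt_a_mid 0.4 [272. 248.  17.  10.] 41 [272. 248.] [ 0.458 -0.145  0.01 ]
bulb_carton_mid 0.66 [256. 219.  14.  23.] 323 [254. 220.] [ 0.488 -0.027  0.031]
bin_yellow 0.57 [288. 194.  51.  41.] 1194 [287. 194.] [ 0.668 -0.01   0.013]
bin_red 0.76 [308. 272.  60.
[... 700 characters left out ...]
477 0.377 0.01 ]
bolt_a_mid 0.5 [316. 248.  14.   8.] 61 [315. 250.] [ 0.457 -0.143  0.01 ]
bulb_carton_mid 0.63 [277. 240.  16.  14.] 246 [276. 240.] [ 0.486 -0.027  0.031]
bulb_carton_mid 0.63 [130. 198.  35.  26.] 639 [131. 197.] [0.605 0.408 0.031]
bin_red 0.9 [363. 248.  55.  46.] 2032 [364. 248.] [ 0.466 -0.293  0.013]
bin_green 0.62 [314. 250.  11.   9.] 48 [314. 251.] [ 0.456 -0.141  0.013]
jar_mid 0.61 [129. 197.  36.  26.] 687 [131. 196.] [0.607 0.413 0.015]
jar_mid 0.36 [420. 209.  28.  28.] 546 [420. 210.] [ 0.585 -0.465  0.015]
jar_mid 0.31 [276. 240.  18.  15.] 257 [276. 239.] [ 0.489 -0.027  0.015]
tape_roll_mid 0.92 [422. 209.  30.  31.] 583 [420. 210.] [ 0.585 -0.463  0.015]
```

Run:
```python
import cv2
a=cv2.imread("pics/top0.png")[150:300,90:460]; cv2.imwrite("pics/top0c.png",cv2.resize(a,None,fx=2.15,fy=2.15,interpolation=cv2.INTER_CUBIC))
a=cv2.imread("pics/scene0.png")[110:310,150:410]; cv2.imwrite("pics/scene0c.png",cv2.resize(a,None,fx=3,fy=3,interpolation=cv2.INTER_CUBIC))
```

```text
(no output)
```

View pics/top0c.png

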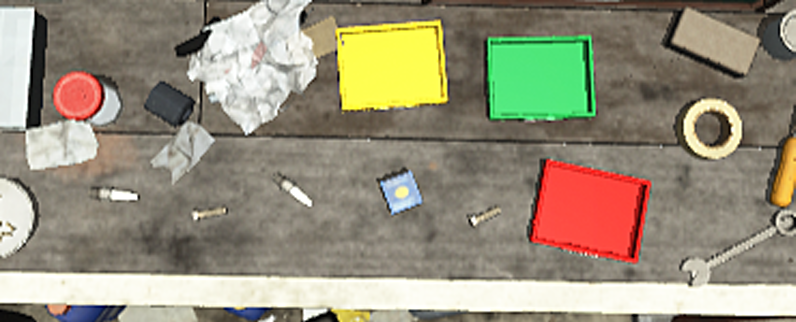

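View pics/scene0c.png

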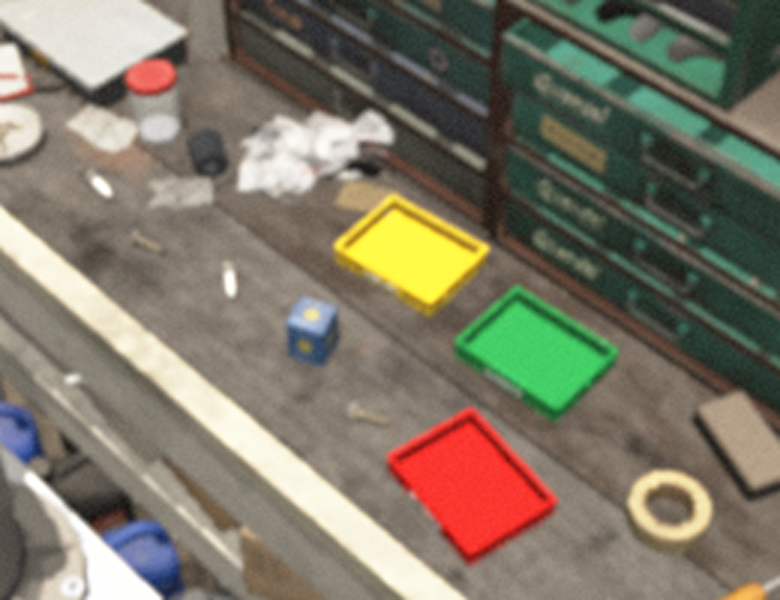

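Top view: the plugs are at full-frame pixels (144,240) and (227,238), the bolts at (188,249) and (316,250), and the carton at (276,240). The yellow, green and red bins sit at (272,181), (341,186) and (364,248). The networks' hits agree with this apart from a few mislabels. Next I'll bring the wrist camera over the left parts.

Call:
{"api": "drive_tool", "payload": {
  "motion": [
    [[-0.89,-0.6,0,0,0,0],[-0.89,-0.6,0,0,0,0],[-0.89,-0.6,0,0,0,0],[-0.89,-0.6,0,0,0,0],[-0.89,-0.6,0,0,0,0],[-0.89,-0.6,0,0,0,0],[-0.89,-0.6,0,0,0,0],[-0.89,-0.6,0,0,0,0],[-0.89,-0.6,0,0,0,0],[-0.89,-0.6,0,0,0,0],[-0.89,-0.6,0,0,0,0],[-0.89,-0.6,0,0,0,0],[-0.89,-0.6,0,0,0,0],[-0.89,-0.6,0,0,0,0],[-0.89,-0.6,0,0,0,0],[-0.89,-0.6,0,0,0,0],[0,0,0,0,0,0],[0,0,0,0,0,0]]
  ],
  "claw": 1,
  "force": 40
}}

```text
time: 2.4
tcp_pos: [0.4777, 0.2964, 0.2314]
ee_rot: [3.142, 0.0, 2.812]
wrist_force: [-0.8, 1.2, 0.5]
opening: 1.002
grip_force: 0.0
```

```bash
cat >> h.py <<'E'
from scipy.spatial.transform import Rotation as Ro
def tool():
    s=ctrl.get_state(); T=np.eye(4); T[:3,:3]=Ro.from_euler("xyz",s["ee_rot"]).as_matrix(); T[:3,3]=s["tcp_pos"]; return T
def wrist():
    T=tool(); p=imaging.get_image("wrist"); p["T"]=T@p["mount"]; return p
def shapes(p,names,z,T=None):
    out=[]
    for t in names:
        for r in imaging.cut_out(t,p):
            if r["confidence"]<.35: continue
            v,u=np.nonzero(r["pixels"]); (cx,cy),(w,h),a=cv2.minAreaRect(np.c_[u,v].astype(np.float32))
            c=cv2.boxPoints(((cx,cy),(w,h),a)); W=np.array([atz(p,q,z,T) for q in c])
            e=[W[1]-W[0],W[2]-W[1]]; l=[np.linalg.norm(x) for x in e]; k=int(np.argmax(l))
            ang=np.degrees(np.arctan2(e[k][1],e[k][0]))%180
            print(t,round(r["confidence"],2),"px",np.round([cx,cy]),"xyz",np.round(W.mean(0),4),"L",np.round(sorted(l),3),"long axis deg",round(ang,1))
            out.append((t,(cx,cy)))
    return out
E
python3 - <<'E'
from h import *
s=ctrl.get_state(); print(s["time"],s["tcp_pos"],s["ee_rot"])
p=wrist(); cv2.imwrite("pics/w1.png",p["img"]); print(np.round(p["mount"],3).tolist(),np.round(p["intrinsics"],1).tolist())
shapes(p,["plug_a_mid","bolt_a_mid","bulb_carton_mid"],.01,p["T"])
E
```

```text
2.4 [0.47765141 0.29635938 0.2314441 ] [3.14155847e+00 3.19092287e-04 2.81193307e+00]
[[-0.001, 0.948, 0.319, 0.082], [1.0, 0.001, 0.0, 0.001], [0.0, 0.319, -0.948, -0.142], [0.0, 0.0, 0.0, 1.0]] [[337.8, 0.0, 284.9], [0.0, 337.8, 212.9], [0.0, 0.0, 1.0]]
plug_a_mid 0.95 px [352. 153.] xyz [0.4749 0.3732 0.01  ] L [0.02  0.066] long axis deg 89.6
```

View pics/w1.png

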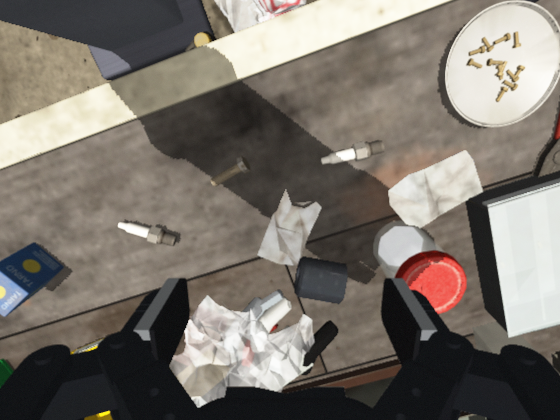

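The wrist view shows plug 1 at (352,153), plug 2 at (148,233) and a bolt at (230,172), with the carton at the left edge. The network found only plug 1. I'll take a second wrist place further right for the rest and for triangulation.

Call:
{"api": "drive_tool", "payload": {
  "motion": [
    [[-0.4,-0.92,0,0,0,0],[-0.4,-0.92,0,0,0,0],[-0.4,-0.92,0,0,0,0],[-0.4,-0.92,0,0,0,0],[-0.4,-0.92,0,0,0,0],[-0.4,-0.92,0,0,0,0],[-0.4,-0.92,0,0,0,0],[-0.4,-0.92,0,0,0,0],[-0.4,-0.92,0,0,0,0],[-0.4,-0.92,0,0,0,0],[0,0,0,0,0,0],[0,0,0,0,0,0]]
  ]
}}

```text
time: 3.6
tcp_pos: [0.4976, 0.0475, 0.2314]
ee_rot: [3.141, 0.0, 2.814]
wrist_force: [0.1, 1.0, 0.4]
opening: 0.996
grip_force: 0.0
```

Run:
```python
from h import *
s=ctrl.get_state(); print(s["time"],s["tcp_pos"],s["ee_rot"])
p=wrist(); cv2.imwrite("pics/w2.png",p["img"]); np.save("w2T.npy",p["T"])
shapes(p,["plug_a_mid","bolt_a_mid"],.01,p["T"]); shapes(p,["bulb_carton_mid"],.03,p["T"])
```

```text
3.6 [0.49760441 0.04745233 0.23144221] [3.14139710e+00 9.38219519e-05 2.81365408e+00]
bolt_a_mid 0.73 px [110. 195.] xyz [ 0.4532 -0.1431  0.01  ] L [0.018 0.049] long axis deg 112.4
bulb_carton_mid 0.66 px [213. 195.] xyz [ 0.4866 -0.0286  0.03  ] L [0.049 0.065] long axis deg 114.4
```

View pics/w2.png

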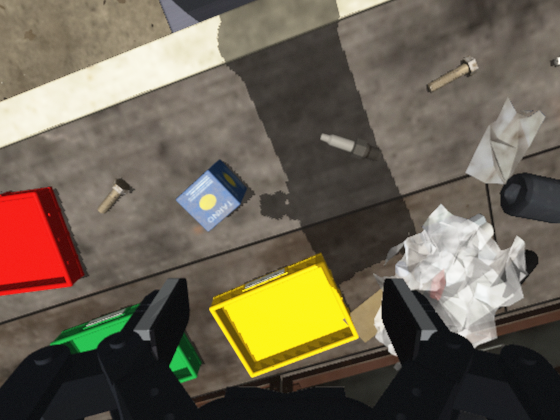

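This second view shows plug 2 from (321,138) to (371,155), the left bolt from (428,88) to (477,64), and the right bolt from (101,212) to (127,184). The carton's top face is at (208,203), and the yellow bin's rim is centred near (284,315).

Run:
```python
from h import *
p=wrist(); K=p["intrinsics"]; M=p["mount"]
def TT(pos,rot):
    T=np.eye(4);T[:3,:3]=Ro.from_euler("xyz",rot).as_matrix();T[:3,3]=pos;return T@M
T1=TT([.47765,.29636,.23144],[3.14156,.0003,2.81193]); T2=p["T"]
def pair(n,a,b):
    P=[tri([ray(p,x,T1),ray(p,y,T2)]) for x,y in zip(a,b)]
    print(n,"ends",np.round(P,4).tolist(),"mid",np.round(np.mean(P,0),4))
    for T,q in ((T1,a),(T2,b)):
        W=np.array([atz(p,x,.01,T) for x in q]); d=W[1]-W[0]
        print("   z=.01 mid",np.round(W.mean(0),4),"len",round(np.linalg.norm(d),4),"ang",round(np.degrees(np.arctan2(d[1],d[0])),1))
pair("plugB",[(119,225),(179,241)],[(321,138),(371,155)])
pair("bolt1",[(211,181),(247,163)],[(428,88),(477,64)])
for n,a,T,z in [("plugA",[(322,161),(383,146)],T1,.01),("bolt2",[(101,212),(127,184)],T2,.01),("carton top",[(177,200),(219,161),(236,201),(208,231)],T2,.062),("yellow",[(211,303),(320,254),(357,330),(248,376)],T2,.026)]:
    W=np.array([atz(p,x,z,T) for x in a]); d=W[1]-W[0]
    print(n,np.round(W.mean(0),4),np.round(np.linalg.norm(np.diff(W,axis=0),axis=1),3),"ang",round(np.degrees(np.arctan2(d[1],d[0])),1))
im={}
for n in ["scene","top"]:
    q=imaging.get_image(n); im[n]=q
# bins by colour, rim outline via hull in both fixed cams
H={"yellow":((22,120,90),(35,255,255)),"green":((50,110,60),(80,255,255)),"red":((0,170,90),(6,255,255))}
for b,(lo,hi) in H.items():
    c={}
    for n in im:
        m=cv2.inRange(cv2.cvtColor(im[n]["img"],cv2.COLOR_BGR2HSV),lo,hi)
        k,l,st,_=cv2.connectedComponentsWithStats(m); x0=im["top"]
        exp={"yellow":(.668,-.01),"green":(.66,-.22),"red":(.467,-.293)}[b]
        E=np.linalg.inv(im[n]["extrinsics"])@np.array([*exp,.01,1]); uv=im[n]["intrinsics"]@(np.array([E[0],-E[1],-E[2]])/-E[2])
        i=l[int(uv[1]),int(uv[0])]; v,u=np.nonzero(l==i)
        r=cv2.minAreaRect(np.c_[u,v].astype(np.float32)); c[n]=r
        if n=="top":
            W=np.array([atz(im[n],x,.02) for x in cv2.boxPoints(r)]); e=W[1]-W[0]; f=W[2]-W[1]
            print(b,"px",np.round(r[0]),"xyz",np.round(W.mean(0),4),"sides",np.round([np.linalg.norm(e),np.linalg.norm(f)],3),"ang",round(np.degrees(np.arctan2(e[1],e[0])),1))
    print("   tri",np.round(tri([ray(im[n],c[n][0]) for n in c]),4))
# bolt2, carton triangulation top + wrist
print("bolt2 tri",np.round(tri([ray(p,(114,198),T2),ray(im["top"],(315.3,250.3))]),4))
print("carton centre tri (scene,top cutouts)",np.round(tri([ray(im["scene"],(254.5,220)),ray(im["top"],(276.5,239.7))]),4))
```

```text
plugB ends [[0.4679, 0.0995, 0.0116], [0.5095, 0.1487, -0.0047]] mid [0.4887 0.1241 0.0034]
   z=.01 mid [0.488 0.127 0.01 ] len 0.0699 ang 54.5
   z=.01 mid [0.4858 0.1225 0.01  ] len 0.0572 ang 53.1
bolt1 ends [[0.4554, 0.2178, 0.0062], [0.4483, 0.2642, 0.0143]] mid [0.4519 0.241  0.0102]
   z=.01 mid [0.4514 0.2412 0.01  ] len 0.045 ang 97.3
   z=.01 mid [0.4524 0.2414 0.01  ] len 0.0506 ang 97.4
plugA [0.4756 0.374  0.01  ] [0.066] ang 85.0
bolt2 [ 0.4578 -0.1391  0.01  ] [0.047] ang 114.8
carton top [ 0.4825 -0.0213  0.062 ] [0.057 0.041 0.043] ang 112.7
yellow [ 0.6571 -0.0063  0.026 ] [0.143 0.114 0.154] ang 98.0
yellow px [272. 180.] xyz [ 0.6667 -0.0102  0.02  ] sides [0.153 0.122] ang -84.1
   tri [ 0.6657 -0.0094  0.019 ]
green px [341. 186.] xyz [ 0.6544 -0.2211  0.02  ] sides [0.154 0.12 ] ang -87.2
   tri [ 0.6542 -0.2212  0.0171]
red px [365. 248.] xyz [ 0.4675 -0.2928  0.02  ] sides [0.117 0.153] ang -11.3
   tri [ 0.4667 -0.2928  0.0178]
bolt2 tri [ 0.4582 -0.1467 -0.0031]
carton centre tri (scene,top cutouts) [ 0.4865 -0.0284  0.0323]
```

Call:
{"api": "drive_tool", "payload": {
  "motion": [
    [[0.39,0.93,0,0,0,0],[0.39,0.93,0,0,0,0],[0.39,0.93,0,0,0,0],[0.39,0.93,0,0,0,0],[0.39,0.93,0,0,0,0],[0.39,0.93,0,0,0,0],[0.39,0.93,0,0,0,0],[0.39,0.93,0,0,0,0],[0.39,0.93,0,0,0,0],[0.39,0.93,0,0,0,0],[0.39,0.93,0,0,0,0],[0.39,0.93,0,0,0,0],[0.39,0.93,0,0,0,0]]
  ]
}}

```text
time: 5.03
tcp_pos: [0.474, 0.3763, 0.2312]
ee_rot: [-3.141, -0.0, 2.815]
wrist_force: [0.1, -0.0, -0.5]
opening: 1.0
grip_force: 0.0
```

Call:
{"api": "drive_tool", "payload": {
  "motion": [
    [[0,0,0.3,0,0,0.95],[0,0,0.3,0,0,0.95],[0,0,0.3,0,0,0.95],[0,0,0.3,0,0,0.95],[0,0,0.3,0,0,0.95],[0,0,0.3,0,0,0.95],[0,0,0.3,0,0,0.95],[0,0,0.3,0,0,0.95],[0,0,0.3,0,0,0.95],[0,0,0.3,0,0,0.95],[0,0,0.3,0,0,0.95],[0,0,0.3,0,0,0.95],[0,0,0.3,0,0,0.95],[0,0,0.3,0,0,0.95],[0,0,0.3,0,0,0.95],[0,0,0.3,0,0,0.95],[0,0,0.3,0,0,0.95],[0,0,0,0,0,0],[0,0,0,0,0,0]]
  ]
}}

```text
time: 6.62
tcp_pos: [0.4742, 0.3749, 0.1035]
ee_rot: [-3.141, 0.001, 1.526]
wrist_force: [0.1, -0.4, 0.3]
opening: 1.003
grip_force: 0.0
```

```bash
cat >> h.py <<'E'
def state():
    s=ctrl.get_state(); print("t",round(s["time"],2),"tcp",np.round(s["tcp_pos"],4),"yaw",round(np.degrees(s["ee_rot"][2]),1),"rp",np.round(s["ee_rot"][:2],3),"q7",round(s["joints"][6],2)); return s
def go(x,y,z,yaw):
    """units of shift in present tool axes (do shift before the turn), and turn units"""
    s=ctrl.get_state(); R=Ro.from_euler("xyz",s["ee_rot"]).as_matrix()
    d=R.T@(np.array([x,y,z])-s["tcp_pos"])/.025
    a=(yaw-np.degrees(s["ee_rot"][2])+180)%360-180
    print("shift units",np.round(d,2),"turn az units",round(-np.radians(a)/.08,2))
E
python3 - <<'E'
from h import *
state(); p=wrist(); cv2.imwrite("pics/w3.png",p["img"])
shapes(p,["plug_a_mid"],.01,p["T"]); E=np.linalg.inv(p["T"])
r=[imaging.get_image("scene")]
print([np.round(atz(p,(u,300),.01,p["T"]),3).tolist() for u in (200,285,370)])
E
```

```text
t 6.62 tcp [0.4742 0.3749 0.1035] yaw 87.4 rp [-3.141e+00  1.000e-03] q7 -0.57
plug_a_mid 0.75 px [286. 216.] xyz [0.475  0.3738 0.01  ] L [0.019 0.068] long axis deg 88.2
[[0.402, 0.307, 0.01], [0.471, 0.304, 0.01], [0.539, 0.301, 0.01]]
```

View pics/w3.png

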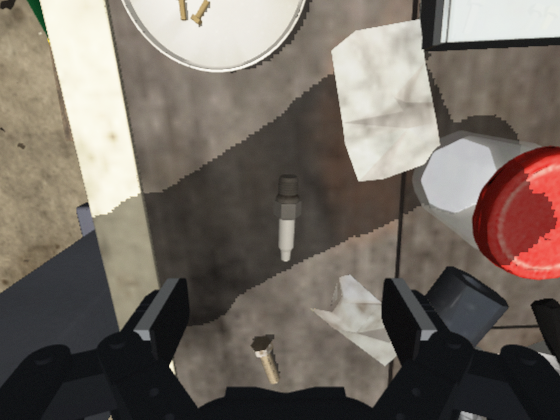

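The plug is centred under the fingers: pixel (286,216), length 68, thickness 19, axis 88°. I'll descend and grip.

Call:
{"api": "drive_tool", "payload": {
  "motion": [
    [[0,0,0.8,0,0,0],[0,0,0.8,0,0,0],[0,0,0.8,0,0,0],[0,0,0.7,0,0,0],[0,0,0.5,0,0,0],[0,0,0.36,0,0,0],[0,0,0,0,0,0],[0,0,0,0,0,0]]
  ]
}}

```text
time: 7.43
tcp_pos: [0.4749, 0.3746, 0.0051]
ee_rot: [-3.142, 0.0, 1.523]
wrist_force: [-1.0, 0.1, 0.2]
opening: 1.001
grip_force: 0.0
```

Call:
{"api": "drive_tool", "payload": {
  "motion": [
    [[0,0,0,0,0,0],[0,0,0,0,0,0],[0,0,0,0,0,0],[0,0,0,0,0,0],[0,0,0,0,0,0],[0,0,0,0,0,0],[0,0,0,0,0,0],[0,0,0,0,0,0],[0,0,0,0,0,0],[0,0,0,0,0,0]]
  ],
  "claw": -1,
  "force": 40
}}

```text
time: 8.27
tcp_pos: [0.4748, 0.3748, 0.0052]
ee_rot: [3.141, -0.0, 1.523]
wrist_force: [-1.9, -1.3, 6.3]
opening: 0.22
grip_force: 38.8
```

Call:
{"api": "drive_tool", "payload": {
  "motion": [
    [[0,0,-0.6,0,0,0],[0,0,-0.6,0,0,0],[0,0,-0.6,0,0,0],[0,0,-0.25,0,0,-0.98],[0,0,-0.25,0,0,-0.98],[0,0,-0.25,0,0,-0.98],[0,0,-0.25,0,0,-0.98],[0,0,-0.25,0,0,-0.98],[0,0,-0.25,0,0,-0.98],[0,0,-0.25,0,0,-0.98],[0,0,-0.25,0,0,-0.98],[0,0,-0.25,0,0,-0.98],[0,0,-0.25,0,0,-0.98],[0,0,-0.25,0,0,-0.98],[0,0,-0.25,0,0,-0.98],[0,0,-0.25,0,0,-0.98],[0,0,-0.25,0,0,-0.98],[0,0,-0.25,0,0,-0.98],[0,0,-0.25,0,0,-0.98],[0,0,-0.25,0,0,-0.98]]
  ]
}}

```text
time: 9.93
tcp_pos: [0.4746, 0.3745, 0.1563]
ee_rot: [-3.141, -0.0, 2.859]
wrist_force: [-0.3, 0.4, -1.2]
opening: 0.217
grip_force: 39.2
```

Call:
{"api": "drive_tool", "payload": {
  "motion": [
    [[0,0,0,0,0,-0.99],[0,0,0,0,0,-0.99],[0,0,0,0,0,-0.99],[0,0,0,0,0,-0.99],[0,0,0,0,0,-0.99]]
  ]
}}

```text
time: 10.35
tcp_pos: [0.4746, 0.3745, 0.156]
ee_rot: [-3.141, -0.0, -3.028]
wrist_force: [0.5, -0.4, -0.3]
opening: 0.216
grip_force: 39.2
```

Run:
```python
from h import *
state(); print(ctrl.get_state()["opening"]); go(.670,-.043,.13,186.5)
```

```text
t 10.35 tcp [0.4746 0.3745 0.156 ] yaw -173.5 rp [-3.141 -0.   ] q7 0.93
0.21576918946455986
shift units [ -5.87 -17.48   1.04] turn az units 0.0
```

Call:
{"api": "drive_tool", "payload": {
  "motion": [
    [[-0.33,-0.97,0,0,0,0],[-0.33,-0.97,0,0,0,0],[-0.33,-0.97,0,0,0,0],[-0.33,-0.97,0,0,0,0],[-0.33,-0.97,0,0,0,0],[-0.33,-0.97,0,0,0,0],[-0.33,-0.97,0,0,0,0],[-0.33,-0.97,0,0,0,0],[-0.33,-0.97,0,0,0,0],[-0.33,-0.97,0,0,0,0],[-0.33,-0.97,0,0,0,0],[-0.33,-0.97,0,0,0,0],[-0.33,-0.97,0,0,0,0],[-0.33,-0.97,0,0,0,0],[-0.33,-0.97,0,0,0,0],[-0.33,-0.97,0,0,0,0],[-0.3,-0.97,0.4,0,0,0],[-0.3,-0.97,0.6,0,0,0],[0,0,0,0,0,0],[0,0,0,0,0,0]]
  ]
}}

```text
time: 12.02
tcp_pos: [0.6682, -0.045, 0.1299]
ee_rot: [-3.141, -0.002, -3.034]
wrist_force: [0.4, -0.4, -0.3]
opening: 0.217
grip_force: 39.2
```

Run:
```python
from h import *
state(); p=wrist(); cv2.imwrite("pics/w4.png",p["img"])
H=cv2.inRange(cv2.cvtColor(p["img"],cv2.COLOR_BGR2HSV),(22,120,90),(35,255,255))
v,u=np.nonzero(H); print(u.min(),u.max(),v.min(),v.max())
go(.670,-.043,.0105,186.5)
```

```text
t 12.02 tcp [ 0.6682 -0.045   0.1299] yaw -173.9 rp [-3.141e+00 -2.000e-03] q7 1.74
231 439 132 280
shift units [-0.07  0.01  4.8 ] turn az units -0.06
```

View pics/w4.png

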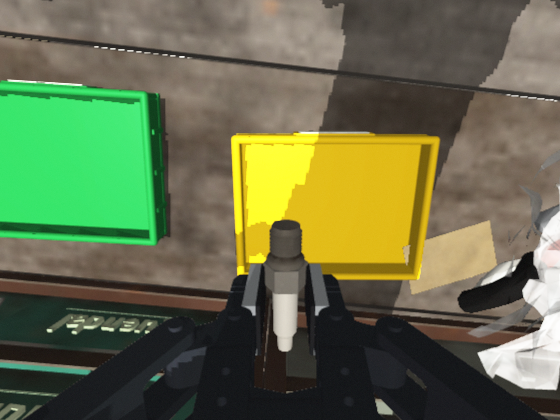

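The plug is held firmly, metal end toward the robot. The yellow rim corners sit at (233,136), (438,137), (421,279) and (237,279). I'll check the bin's place from these before lowering.

Run:
```python
from h import *
p=wrist(); T=p["T"]
W=np.array([atz(p,x,.026,T) for x in [(233,136),(438,137),(421,279),(237,279)]]); print(np.round(W,4).tolist(),W.mean(0)); L=.5*(W[0]+W[3]);R=.5*(W[1]+W[2]);d=R-L; print(np.linalg.norm(d),np.degrees(np.arctan2(d[1],d[0])))
print("plug ends in bin plane?", np.linalg.inv(T)[:0])
```

```text
[[0.6154, -0.086, 0.026], [0.6002, 0.0602, 0.026], [0.7141, 0.0751, 0.026], [0.7306, -0.0758, 0.026]] [ 0.66505761 -0.00664487  0.026     ]
0.14937969621796643 96.06662937806283
plug ends in bin plane? []
```

Call:
{"api": "drive_tool", "payload": {
  "motion": [
    [[0,0.05,0.7,0,0,0],[0,0.05,0.8,0,0,0],[0,0.06,0.8,0,0,0],[0,0,0.8,0,0,0],[0,0,0.7,0,0,0],[0,0,0.5,0,0,0],[0,0,0.3,0,0,0],[0,0,0.17,0,0,0],[0,0,0,0,0,0],[0,0,0,0,0,0]]
  ]
}}

```text
time: 12.95
tcp_pos: [0.6686, -0.039, 0.0125]
ee_rot: [-3.142, 0.001, -3.031]
wrist_force: [-0.2, -0.4, 0.2]
opening: 0.218
grip_force: 39.2
```

Call:
{"api": "drive_tool", "payload": {
  "motion": [
    [[0,0,0,0,0,0],[0,0,0,0,0,0],[0,0,0,0,0,0],[0,0,0,0,0,0],[0,0,0,0,0,0]]
  ],
  "claw": -0.2
}}

```text
time: 13.37
tcp_pos: [0.6683, -0.0391, 0.0121]
ee_rot: [-3.142, 0.0, -3.032]
wrist_force: [0.4, -0.4, 0.1]
opening: 0.398
grip_force: 0.0
```

Call:
{"api": "drive_tool", "payload": {
  "motion": [
    [[0,0,-0.5,0,0,0],[0,0,-0.8,0,0,0],[0,0,-0.8,0,0,0],[0,0,-0.9,0,0,0],[0,0,-0.9,0,0,0],[0,0,-0.9,0,0,0],[0,0,-0.9,0,0,0],[0.81,0.92,0,0,0,0],[0.81,0.92,0,0,0,0],[0.81,0.92,0,0,0,0],[0.81,0.92,0,0,0,0],[0.81,0.92,0,0,0,0],[0.81,0.92,0,0,0,0],[0.81,0.92,0,0,0,0],[0.81,0.92,0,0,0,0]]
  ]
}}

```text
time: 14.62
tcp_pos: [0.4859, 0.1267, 0.1553]
ee_rot: [3.141, 0.001, -3.032]
wrist_force: [0.4, 1.9, 0.4]
opening: 0.401
grip_force: 0.0
```

Call:
{"api": "drive_tool", "payload": {
  "motion": [
    [[0,0,0.2,0,0,-0.95],[0,0,0.2,0,0,-0.95],[0,0,0.2,0,0,-0.95],[0,0,0.2,0,0,-0.95],[0,0,0.2,0,0,-0.95],[0,0,0.2,0,0,-0.95],[0,0,0.2,0,0,-0.95],[0,0,0.2,0,0,-0.95],[0,0,0.2,0,0,-0.95],[0,0,0.2,0,0,-0.95],[0,0,0.2,0,0,-0.95],[0,0,0,0,0,0],[0,0,0,0,0,0]]
  ],
  "claw": 1
}}

```text
time: 15.7
tcp_pos: [0.4871, 0.1258, 0.0999]
ee_rot: [-3.141, 0.0, -2.198]
wrist_force: [-0.3, 0.2, -0.2]
opening: 0.997
grip_force: 0.0
```

Run:
```python
from h import *
state(); p=wrist(); cv2.imwrite("pics/w5.png",p["img"])
shapes(p,["plug_a_mid"],.01,p["T"]); go(.4865,.125,.005,234)
q=imaging.get_image("top"); cv2.imwrite("pics/top1.png",q["img"]); shapes(q,["plug_a_mid"],.014)
```

```text
t 15.7 tcp [0.4871 0.1258 0.0999] yaw -126.0 rp [-3.141  0.   ] q7 2.11
shift units [0.05 0.   3.8 ] turn az units 0.01
```

View pics/w5.png

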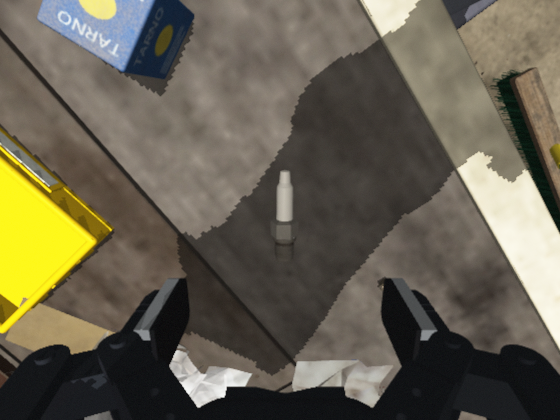

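Plug 2 lies straight under the fingers, from (285,171) to about (284,258) with its thread in shadow, so it is aligned. I'll descend and grip.

Call:
{"api": "drive_tool", "payload": {
  "motion": [
    [[0,0,0.8,0,0,0],[0,0,0.8,0,0,0],[0,0,0.8,0,0,0],[0,0,0.7,0,0,0],[0,0,0.4,0,0,0],[0,0,0.3,0,0,0],[0,0,0,0,0,0],[0,0,0,0,0,0]]
  ]
}}

```text
time: 16.57
tcp_pos: [0.4872, 0.1261, 0.0046]
ee_rot: [-3.142, -0.0, -2.196]
wrist_force: [0.3, -0.8, -0.5]
opening: 0.999
grip_force: 0.0
```

Call:
{"api": "drive_tool", "payload": {
  "motion": [
    [[0,0,0,0,0,0],[0,0,0,0,0,0],[0,0,0,0,0,0],[0,0,0,0,0,0],[0,0,0,0,0,0],[0,0,0,0,0,0],[0,0,0,0,0,0],[0,0,0,0,0,0],[0,0,0,0,0,0]]
  ],
  "claw": -1
}}

```text
time: 17.32
tcp_pos: [0.4872, 0.126, 0.0046]
ee_rot: [-3.141, 0.0, -2.196]
wrist_force: [-0.9, -0.5, 5.8]
opening: 0.218
grip_force: 38.8
```

Call:
{"api": "drive_tool", "payload": {
  "motion": [
    [[0,0,-0.6,0,0,0],[0,0,-0.6,0,0,0],[0,0,-0.6,0,0,0],[0,0,-0.3,0,0,0.95],[0,0,-0.3,0,0,0.95],[0,0,-0.3,0,0,0.95],[0,0,-0.3,0,0,0.95],[0,0,-0.3,0,0,0.95],[0,0,-0.3,0,0,0.95],[0,0,-0.3,0,0,0.95],[0,0,-0.3,0,0,0.95],[0,0,-0.3,0,0,0.95],[0,0,-0.3,0,0,0.95],[0,0,-0.3,0,0,0.95],[0,0,0,0,0,0]]
  ]
}}

```text
time: 18.57
tcp_pos: [0.4875, 0.1263, 0.1329]
ee_rot: [3.141, 0.002, -3.036]
wrist_force: [0.3, 0.5, -0.3]
opening: 0.214
grip_force: 39.2
```

Run:
```python
from h import *
state(); print(ctrl.get_state()["opening"]); go(.662,.024,.08,186)
q=imaging.get_image("top"); cv2.imwrite("pics/top2.png",cv2.resize(q["img"][150:225,230:320],None,fx=6,fy=6,interpolation=cv2.INTER_CUBIC))
```

```text
t 18.57 tcp [0.4875 0.1263 0.1329] yaw -173.9 rp [3.141e+00 2.000e-03] q7 1.35
0.21384215588287053
shift units [-6.5  -4.81  2.13] turn az units 0.02
```

View pics/top2.png

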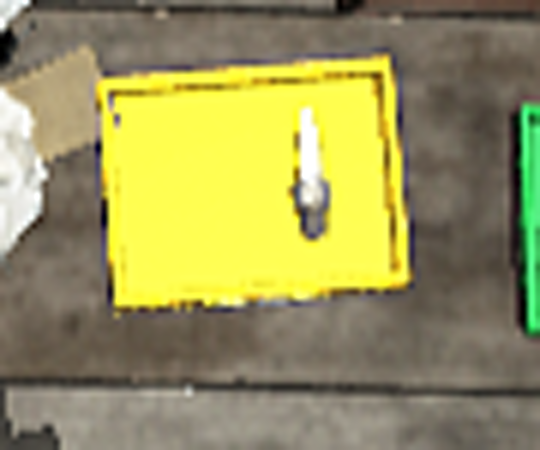

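Plug A lies on the yellow floor at crop (310,175), clear of the walls. I'll place plug B on the left side.

Call:
{"api": "drive_tool", "payload": {
  "motion": [
    [[-0.93,-0.69,0,0,0,0],[-0.93,-0.69,0,0,0,0],[-0.93,-0.69,0,0,0,0],[-0.93,-0.69,0,0,0,0],[-0.93,-0.69,0,0,0,0],[-0.93,-0.68,0,0,0,0],[-0.92,-0.66,0,0,0,0],[0,0,0.6,0,0,0],[0,0,0.8,0,0,0],[0,0,0.8,0,0,0],[0,0,0.8,0,0,0],[0,0,0.8,0,0,0],[0,0,0.6,0,0,0],[0,0,0.3,0,0,0],[0,0,0.22,0,0,0],[0,0,0,0,0,0],[0,0,0,0,0,0]]
  ]
}}

```text
time: 20.03
tcp_pos: [0.6621, 0.0248, 0.0093]
ee_rot: [3.142, 0.001, -3.031]
wrist_force: [0.4, -0.2, -0.3]
opening: 0.215
grip_force: 39.4
```

Call:
{"api": "drive_tool", "payload": {
  "motion": [
    [[0,0,0,0,0,0],[0,0,0,0,0,0],[0,0,0,0,0,0],[0,0,0,0,0,0],[0,0,0,0,0,0]]
  ],
  "claw": -0.2
}}

```text
time: 20.45
tcp_pos: [0.6617, 0.0248, 0.0089]
ee_rot: [-3.142, 0.0, -3.031]
wrist_force: [0.3, 0.4, 0.5]
opening: 0.397
grip_force: 0.0
```

Call:
{"api": "drive_tool", "payload": {
  "motion": [
    [[0,0,-0.5,0,0,0],[0,0,-0.8,0,0,0],[0,0,-0.8,0,0,0],[0,0,-0.9,0,0,0],[0,0,-0.9,0,0,0],[0,0,-0.9,0,0,0],[0,0,-0.9,0,0,0],[0.74,0.95,0,0,0,0],[0.74,0.95,0,0,0,0],[0.74,0.95,0,0,0,0],[0.74,0.95,0,0,0,0],[0.74,0.95,0,0,0,0],[0.74,0.95,0,0,0,0],[0.74,0.95,0,0,0,0],[0.74,0.95,0,0,0,0],[0.74,0.95,0,0,0,0],[0.74,0.95,0,0,0,0]]
  ]
}}

```text
time: 21.87
tcp_pos: [0.4507, 0.2414, 0.1523]
ee_rot: [3.141, 0.001, -3.032]
wrist_force: [-0.2, 0.3, -0.3]
opening: 0.402
grip_force: 0.0
```

Call:
{"api": "drive_tool", "payload": {
  "motion": [
    [[0,0,0.1,0,0,0.97],[0,0,0.1,0,0,0.97],[0,0,0.1,0,0,0.97],[0,0,0.1,0,0,0.97],[0,0,0.1,0,0,0.97],[0,0,0.1,0,0,0.97],[0,0,0.1,0,0,0.97],[0,0,0.1,0,0,0.97],[0,0,0.1,0,0,0.97],[0,0,0.1,0,0,0.97],[0,0,0.1,0,0,0.97],[0,0,0.1,0,0,0.97],[0,0,0.1,0,0,0.97],[0,0,0.1,0,0,0.97],[0,0,0.1,0,0,0.97],[0,0,0.1,0,0,0.97],[0,0,0.1,0,0,0.97],[0,0,0.1,0,0,0.97],[0,0,0.1,0,0,0.97],[0,0,0.1,0,0,0.97]]
  ],
  "claw": 1
}}

```text
time: 23.53
tcp_pos: [0.4518, 0.2407, 0.1021]
ee_rot: [3.141, -0.001, 1.696]
wrist_force: [-0.1, -0.4, -0.8]
opening: 0.999
grip_force: 0.0
```

Run:
```python
from h import *
state(); p=wrist(); a=p["img"]
shapes(p,["bolt_a_mid"],.01,p["T"]); go(.452,.241,.005,97.4)
q=imaging.get_image("top"); b=cv2.resize(q["img"][150:225,230:320],None,fx=2.66,fy=2.66,interpolation=cv2.INTER_CUBIC)
c=np.zeros((420,800,3),np.uint8); c[:,:560]=a; c[:b.shape[0],560:560+b.shape[1]]=b[:,:240]; cv2.imwrite("pics/w6.png",c)
```

```text
t 23.53 tcp [0.4518 0.2407 0.1021] yaw 97.2 rp [ 3.141e+00 -1.000e-03] q7 -0.29
shift units [0.01 0.02 3.87] turn az units -0.03
```

View pics/w6.png

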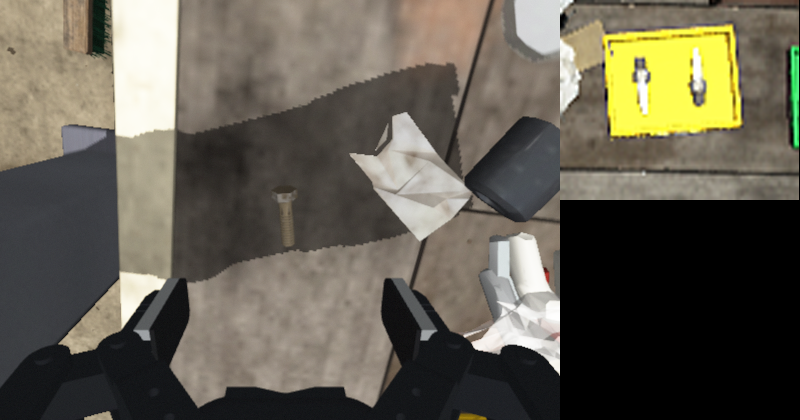

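Both plugs lie apart on the yellow floor. The bolt runs from (285,190) to (289,246), about 3° off the tool, so I'll correct that slightly and grip.

Call:
{"api": "drive_tool", "payload": {
  "motion": [
    [[0,0,0.8,0,0,-0.3],[0,0,0.8,0,0,-0.3],[0,0,0.8,0,0,0],[0,0,0.8,0,0,0],[0,0,0.5,0,0,0],[0,0,0.2,0,0,0],[0,0,0,0,0,0],[0,0,0,0,0,0]]
  ]
}}

```text
time: 24.35
tcp_pos: [0.452, 0.2407, 0.0044]
ee_rot: [3.141, -0.0, 1.749]
wrist_force: [-0.5, -0.5, 0.3]
opening: 1.005
grip_force: 0.0
```

Call:
{"api": "drive_tool", "payload": {
  "motion": [
    [[0,0,0,0,0,0],[0,0,0,0,0,0],[0,0,0,0,0,0],[0,0,0,0,0,0],[0,0,0,0,0,0],[0,0,0,0,0,0],[0,0,0,0,0,0],[0,0,0,0,0,0],[0,0,0,0,0,0],[0,0,0,0,0,0]]
  ],
  "claw": -1
}}

```text
time: 25.18
tcp_pos: [0.452, 0.2408, 0.0042]
ee_rot: [3.141, -0.0, 1.748]
wrist_force: [-2.5, -0.1, 6.7]
opening: 0.163
grip_force: 38.6
```

Call:
{"api": "drive_tool", "payload": {
  "motion": [
    [[0,0,-0.6,0,0,0],[0,0,-0.8,0,0,0],[0,0,-0.9,0,0,0],[0,0,-0.9,0,0,0],[0,0,-0.9,0,0,0],[0,0,-0.9,0,0,0],[0,0,0,0,0,0]]
  ]
}}

```text
time: 25.77
tcp_pos: [0.4533, 0.2415, 0.1324]
ee_rot: [3.137, -0.003, 1.747]
wrist_force: [1.3, 0.5, 1.7]
opening: 0.165
grip_force: 38.8
```

Run:
```python
from h import *
state(); go(.467,-.293,.14,170)
```

```text
t 25.77 tcp [0.4533 0.2415 0.1324] yaw 100.1 rp [ 3.137e+00 -3.000e-03] q7 -0.27
shift units [-21.14  -3.21  -0.37] turn az units -15.25
```

Call:
{"api": "drive_tool", "payload": {
  "motion": [
    [[-0.97,-0.16,0,0,0,0],[-0.97,-0.16,0,0,0,0],[-0.97,-0.16,0,0,0,0],[-0.97,-0.16,0,0,0,0],[-0.97,-0.16,0,0,0,0],[-0.97,-0.16,0,0,0,0],[-0.97,-0.16,0,0,0,0],[-0.97,-0.16,0,0,0,0],[-0.97,-0.16,0,0,0,0],[-0.97,-0.16,0,0,0,0],[-0.97,-0.16,0,0,0,0],[-0.97,-0.16,0,0,0,0],[-0.97,-0.16,0,0,0,0],[-0.97,-0.16,0,0,0,0],[-0.97,-0.16,0,0,0,0],[-0.97,-0.16,0,0,0,0],[-0.97,-0.16,0,0,0,0],[-0.97,-0.16,0,0,0,0],[-0.97,-0.16,0,0,0,0],[-0.97,-0.16,0,0,0,0]]
  ]
}}

```text
time: 27.43
tcp_pos: [0.4579, -0.2521, 0.1284]
ee_rot: [-3.141, -0.0, 1.748]
wrist_force: [0.4, 0.5, -1.5]
opening: 0.158
grip_force: 38.8
```

Call:
{"api": "drive_tool", "payload": {
  "motion": [
    [[-0.97,-0.16,0,0,0,0],[-0.97,-0.16,0,0,0,0],[-0.97,-0.16,0,0,0,0],[0,0,0,0,0,-1],[0,0,0,0,0,-1],[0,0,0,0,0,-1],[0,0,0,0,0,-1],[0,0,0,0,0,-1],[0,0,0,0,0,-1],[0,0,0,0,0,-1],[0,0,0,0,0,-1],[0,0,0,0,0,-1],[0,0,0,0,0,-1],[0,0,0,0,0,-1],[0,0,0,0,0,-1],[0,0,0,0,0,-1],[0,0,0,0,0,-1],[0,0,0,0,0,-1],[0,0,0,0,0,0]]
  ]
}}

```text
time: 29.02
tcp_pos: [0.4589, -0.3246, 0.1284]
ee_rot: [3.141, -0.001, 2.952]
wrist_force: [-0.7, -0.5, -1.0]
opening: 0.161
grip_force: 38.9
```

Run:
```python
from h import *
state(); p=wrist(); a=p["img"]; cv2.imwrite("pics/w7.png",a)
go(.461,-.325,.01,169)
```

```text
t 29.02 tcp [ 0.4589 -0.3246  0.1284] yaw 169.1 rp [ 3.141e+00 -1.000e-03] q7 2.02
shift units [-0.08 -0.    4.74] turn az units -0.04
```

View pics/w7.png

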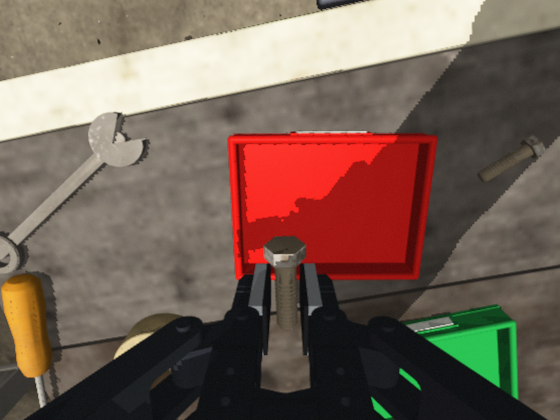

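The bolt is held level above the red bin, whose rim corners are (230,136), (438,137), (420,279) and (236,279). This is the same alignment as at the yellow bin, so I'll move 5 mm inward and lower.

Call:
{"api": "drive_tool", "payload": {
  "motion": [
    [[0,0.06,0.6,0,0,0],[0,0.06,0.8,0,0,0],[0,0.06,0.8,0,0,0],[0,0,0.8,0,0,0],[0,0,0.7,0,0,0],[0,0,0.5,0,0,0],[0,0,0.3,0,0,0],[0,0,0.25,0,0,0],[0,0,0,0,0,0],[0,0,0,0,0,0]]
  ]
}}

```text
time: 29.9
tcp_pos: [0.4602, -0.3204, 0.0104]
ee_rot: [-3.141, 0.0, 2.947]
wrist_force: [0.6, 0.0, -0.5]
opening: 0.162
grip_force: 38.8
```

Call:
{"api": "drive_tool", "payload": {
  "motion": [
    [[0,0,0,0,0,0],[0,0,0,0,0,0],[0,0,0,0,0,0],[0,0,0,0,0,0],[0,0,0,0,0,0]]
  ],
  "claw": -0.25
}}

```text
time: 30.32
tcp_pos: [0.4602, -0.3203, 0.0104]
ee_rot: [-3.141, 0.0, 2.947]
wrist_force: [0.5, 0.3, -0.1]
opening: 0.378
grip_force: 0.0
```

Call:
{"api": "drive_tool", "payload": {
  "motion": [
    [[0,0,-0.5,0,0,0],[0,0,-0.8,0,0,0],[0,0,-0.9,0,0,0],[0,0,-0.9,0,0,0],[0,0,-0.9,0,0,0],[0,0,-0.8,0,0,0],[0.22,0.99,0,0,0,0],[0.22,0.99,0,0,0,0],[0.22,0.99,0,0,0,0],[0.22,0.99,0,0,0,0],[0.22,0.99,0,0,0,0],[0.22,0.99,0,0,0,0],[0.22,0.99,0,0,0,0]]
  ]
}}

```text
time: 31.4
tcp_pos: [0.4555, -0.1418, 0.131]
ee_rot: [3.142, 0.001, 2.947]
wrist_force: [0.2, 1.3, -0.5]
opening: 0.373
grip_force: 0.0
```

Call:
{"api": "drive_tool", "payload": {
  "motion": [
    [[0,0,0.1,0,0,1],[0,0,0.1,0,0,1],[0,0,0.1,0,0,1],[0,0,0.1,0,0,1],[0,0,0.1,0,0,1],[0,0,0.1,0,0,1],[0,0,0.1,0,0,1],[0,0,0.1,0,0,1],[0,0,0.1,0,0,1],[0,0,0.1,0,0,1],[0,0,0.1,0,0,1],[0,0,0.1,0,0,1],[0,0,0,0,0,0]]
  ],
  "claw": 1
}}

```text
time: 32.48
tcp_pos: [0.4556, -0.1427, 0.1005]
ee_rot: [3.142, -0.0, 1.983]
wrist_force: [-0.6, 0.0, -0.2]
opening: 0.994
grip_force: 0.0
```

Run:
```python
from h import *
state(); p=wrist(); a=p["img"]
shapes(p,["bolt_a_mid"],.01,p["T"]); go(.456,-.142,.0045,114)
q=imaging.get_image("top"); b=cv2.resize(q["img"][210:285,325:410],None,fx=2.8,fy=2.8,interpolation=cv2.INTER_CUBIC)
c=np.zeros((420,800,3),np.uint8); c[:,:560]=a; c[:b.shape[0],560:560+b.shape[1]]=b[:,:240]; cv2.imwrite("pics/w8.png",c)
```

```text
t 32.48 tcp [ 0.4556 -0.1427  0.1005] yaw 113.6 rp [ 3.142 -0.   ] q7 0.78
bolt_a_mid 0.56 px [283. 218.] xyz [ 0.4543 -0.1432  0.01  ] L [0.017 0.047] long axis deg 114.1
shift units [0.02 0.02 3.85] turn az units 0.01
```

View pics/w8.png

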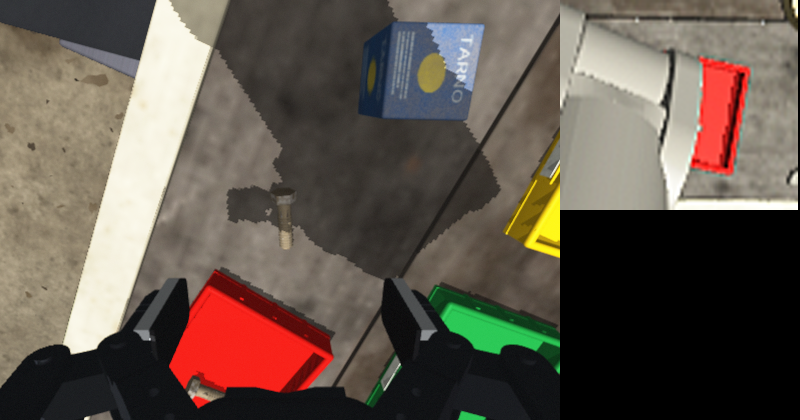

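The right bolt is centred, from (285,190) to (286,248). The network's point agrees, and the fingers clear the red rim. I'll grip it.

Call:
{"api": "drive_tool", "payload": {
  "motion": [
    [[0,0,0.8,0,0,0],[0,0,0.8,0,0,0],[0,0,0.8,0,0,0],[0,0,0.8,0,0,0],[0,0,0.45,0,0,0],[0,0,0.2,0,0,0],[0,0,0,0,0,0],[0,0,0,0,0,0]]
  ]
}}

```text
time: 33.3
tcp_pos: [0.456, -0.143, 0.0044]
ee_rot: [3.141, 0.0, 1.988]
wrist_force: [1.2, 0.1, -0.1]
opening: 1.001
grip_force: 0.0
```

Call:
{"api": "drive_tool", "payload": {
  "motion": [
    [[0,0,0,0,0,0],[0,0,0,0,0,0],[0,0,0,0,0,0],[0,0,0,0,0,0],[0,0,0,0,0,0],[0,0,0,0,0,0],[0,0,0,0,0,0],[0,0,0,0,0,0],[0,0,0,0,0,0],[0,0,0,0,0,0]]
  ],
  "claw": -1
}}

```text
time: 34.13
tcp_pos: [0.4559, -0.1427, 0.0041]
ee_rot: [3.141, -0.0, 1.988]
wrist_force: [-1.5, 1.1, 9.0]
opening: 0.165
grip_force: 38.5
```

Call:
{"api": "drive_tool", "payload": {
  "motion": [
    [[0,0,-0.6,0,0,0],[0,0,-0.8,0,0,0],[0,0,-0.9,0,0,0],[0,0,-0.4,0,0,-1],[0,0,-0.4,0,0,-1],[0,0,-0.4,0,0,-1],[0,0,-0.4,0,0,-1],[0,0,-0.4,0,0,-1],[0,0,0,0,0,-1],[0,0,0,0,0,-1],[0,0,0,0,0,-1],[0,0,0,0,0,-1],[0,0,0,0,0,-1],[0,0,0,0,0,-1],[0,0,0,0,0,-1],[0,0,0,0,0,0]]
  ]
}}

```text
time: 35.47
tcp_pos: [0.4555, -0.1429, 0.1113]
ee_rot: [-3.142, -0.0, 2.952]
wrist_force: [-0.2, -0.5, -1.0]
opening: 0.168
grip_force: 39.1
```

Run:
```python
from h import *
s=state(); print(s["opening"]); go(.473,-.259,.01,169)
```

```text
t 35.47 tcp [ 0.4555 -0.1429  0.1113] yaw 169.1 rp [-3.142 -0.   ] q7 1.64
0.1677000191489256
shift units [-1.56 -4.43  4.05] turn az units 0.02
```

Call:
{"api": "drive_tool", "payload": {
  "motion": [
    [[-0.31,-0.89,0,0,0,0],[-0.31,-0.89,0,0,0,0],[-0.31,-0.89,0,0,0,0],[-0.31,-0.88,0,0,0,0],[-0.31,-0.88,0,0,0,0],[0,0,0.6,0,0,0],[0,0,0.8,0,0,0],[0,0,0.8,0,0,0],[0,0,0.7,0,0,0],[0,0,0.6,0,0,0],[0,0,0.3,0,0,0],[0,0,0.25,0,0,0],[0,0,0,0,0,0],[0,0,0,0,0,0]]
  ]
}}

```text
time: 36.63
tcp_pos: [0.4725, -0.2591, 0.0104]
ee_rot: [-3.141, 0.0, 2.947]
wrist_force: [0.6, -0.3, -0.0]
opening: 0.166
grip_force: 39.1
```

Call:
{"api": "drive_tool", "payload": {
  "motion": [
    [[0,0,0,0,0,0],[0,0,0,0,0,0],[0,0,0,0,0,0],[0,0,0,0,0,0],[0,0,0,0,0,0]]
  ],
  "claw": -0.25
}}

```text
time: 37.05
tcp_pos: [0.4725, -0.259, 0.0104]
ee_rot: [-3.142, 0.0, 2.947]
wrist_force: [0.3, 0.4, -0.3]
opening: 0.373
grip_force: 0.0
```

Call:
{"api": "drive_tool", "payload": {
  "motion": [
    [[0,0,-0.5,0,0,0],[0,0,-0.8,0,0,0],[0,0,-0.9,0,0,0],[0,0,-0.9,0,0,0],[0,0,-0.9,0,0,0],[0,0,-0.9,0,0,0],[0,0,-0.9,0,0,0],[0.12,0.92,0,0,0,0],[0.12,0.92,0,0,0,0],[0.12,0.92,0,0,0,0],[0.12,0.92,0,0,0,0],[0.12,0.92,0,0,0,0],[0.12,0.92,0,0,0,0],[0.12,0.92,0,0,0,0],[0.12,0.92,0,0,0,0],[0.12,0.92,0,0,0,0],[0.12,0.92,0,0,0,0]]
  ]
}}

```text
time: 38.47
tcp_pos: [0.4871, -0.0266, 0.156]
ee_rot: [3.142, 0.001, 2.947]
wrist_force: [-0.2, -0.8, 0.2]
opening: 0.374
grip_force: 0.0
```

Call:
{"api": "drive_tool", "payload": {
  "motion": [
    [[0,0,0,0,0,-0.93],[0,0,0,0,0,-0.93],[0,0,0,0,0,-0.93],[0,0,0,0,0,-0.93],[0,0,0,0,0,-0.93],[0,0,0,0,0,-0.93],[0,0,0,0,0,-0.93],[0,0,0,0,0,-0.93],[0,0,0,0,0,0]]
  ],
  "claw": 1
}}

```text
time: 39.22
tcp_pos: [0.4872, -0.0277, 0.1559]
ee_rot: [-3.141, 0.0, -2.737]
wrist_force: [-0.2, 0.0, -0.2]
opening: 0.997
grip_force: 0.0
```

Run:
```python
from h import *
state(); p=wrist(); a=p["img"]
for r in imaging.cut_out("bulb_carton_mid",p)[:2]: print(round(r["confidence"],2),r["rect"])
go(.4866,-.028,.015,203)
# predicted centre of the top face
for P in [(.4866,-.028,.062)]:
    c=np.linalg.inv(p["T"])@np.array([*P,1]); print(p["intrinsics"]@np.array([c[0],-c[1],-c[2]])/-c[2])
q=imaging.get_image("top"); b=cv2.resize(q["img"][210:285,325:410],None,fx=2.8,fy=2.8,interpolation=cv2.INTER_CUBIC)
c=np.zeros((420,800,3),np.uint8); c[:,:560]=a; c[:b.shape[0],560:560+b.shape[1]]=b[:,:240]; cv2.imwrite("pics/w9.png",c)
```

```text
t 39.22 tcp [ 0.4872 -0.0277  0.1559] yaw -156.8 rp [-3.141  0.   ] q7 1.92
0.86 [288.2, 203.9, 62.0, 71.7]
shift units [ 0.03 -0.    5.63] turn az units -0.04
[284.17839616 215.03162617   1.        ]
```

View pics/w9.png

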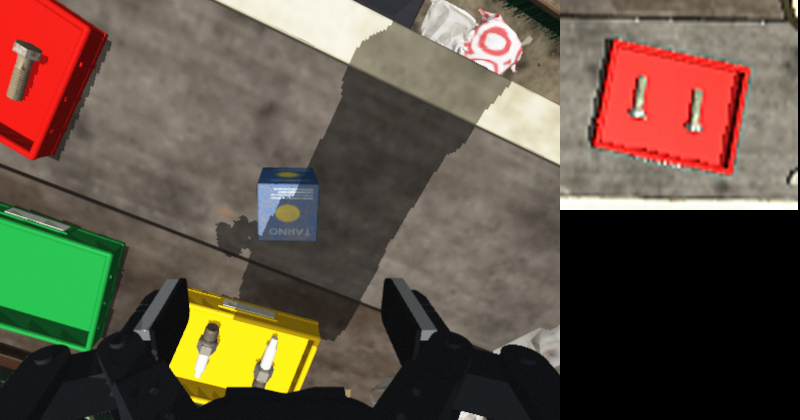

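Both bolts lie apart on the red floor. The carton's top face is centred at (288,211) and square to the tool, about 3 mm off the prediction, so I'll trim that and grip.

Call:
{"api": "drive_tool", "payload": {
  "motion": [
    [[0.06,0.05,0.8,0,0,0],[0.06,0.05,0.8,0,0,0],[0,0,0.8,0,0,0],[0,0,0.8,0,0,0],[0,0,0.8,0,0,0],[0,0,0.8,0,0,0],[0,0,0.5,0,0,0],[0,0,0.3,0,0,0],[0,0,0,0,0,0],[0,0,0,0,0,0]]
  ],
  "force": 30
}}

```text
time: 40.2
tcp_pos: [0.4836, -0.0264, 0.0153]
ee_rot: [-3.142, -0.0, -2.741]
wrist_force: [0.8, 0.5, 0.7]
opening: 0.995
grip_force: 0.0
```

Call:
{"api": "drive_tool", "payload": {
  "motion": [
    [[0,0,0,0,0,0],[0,0,0,0,0,0],[0,0,0,0,0,0],[0,0,0,0,0,0],[0,0,0,0,0,0],[0,0,0,0,0,0],[0,0,0,0,0,0],[0,0,0,0,0,0]]
  ],
  "claw": -1
}}

```text
time: 40.87
tcp_pos: [0.484, -0.0264, 0.0158]
ee_rot: [-3.141, 0.001, -2.741]
wrist_force: [-2.0, -0.5, 9.7]
opening: 0.525
grip_force: 30.0
```

Call:
{"api": "drive_tool", "payload": {
  "motion": [
    [[0,0,-0.5,0,0,0],[0,0,-0.7,0,0,0],[0,0,-0.8,0,0,0],[0,0,-0.5,0,0,0.9],[0,0,-0.5,0,0,0.9],[0,0,-0.4,0,0,0.9],[0,0,0,0,0,0.9],[0,0,0,0,0,0.7],[0,0,0,0,0,0]]
  ]
}}

```text
time: 41.62
tcp_pos: [0.4837, -0.0263, 0.1006]
ee_rot: [3.142, 0.001, -3.087]
wrist_force: [-0.4, 1.1, -1.1]
opening: 0.527
grip_force: 31.3
```

Run:
```python
from h import *
s=state(); print(s["opening"]); go(.654,-.221,.02,183)
```

```text
t 41.62 tcp [ 0.4837 -0.0263  0.1006] yaw -176.9 rp [3.142e+00 1.000e-03] q7 1.61
0.5270013530069033
shift units [-6.38 -8.15  3.23] turn az units 0.02
```

Call:
{"api": "drive_tool", "payload": {
  "motion": [
    [[-0.71,-0.9,0,0,0,0],[-0.71,-0.9,0,0,0,0],[-0.71,-0.91,0,0,0,0],[-0.71,-0.91,0,0,0,0],[-0.71,-0.91,0,0,0,0],[-0.71,-0.91,0,0,0,0],[-0.71,-0.91,0,0,0,0],[-0.71,-0.9,0,0,0,0],[-0.7,-0.9,0,0,0,0],[0,0,0.5,0,0,0],[0,0,0.7,0,0,0],[0,0,0.7,0,0,0],[0,0,0.6,0,0,0],[0,0,0.35,0,0,0],[0,0,0.2,0,0,0],[0,0,0.1,0,0,0],[0,0,0,0,0,0],[0,0,0,0,0,0]]
  ]
}}

```text
time: 43.12
tcp_pos: [0.6549, -0.2208, 0.0221]
ee_rot: [-3.141, 0.001, -3.084]
wrist_force: [-0.1, -0.5, -0.9]
opening: 0.526
grip_force: 31.3
```

Call:
{"api": "drive_tool", "payload": {
  "motion": [
    [[0,0,0.07,0,0,0],[0,0,0,0,0,0],[0,0,0,0,0,0]]
  ]
}}

```text
time: 43.37
tcp_pos: [0.6546, -0.2207, 0.02]
ee_rot: [-3.141, 0.0, -3.084]
wrist_force: [-0.5, 0.4, -0.3]
opening: 0.523
grip_force: 31.3
```

Call:
{"api": "drive_tool", "payload": {
  "motion": [
    [[0,0,0,0,0,0],[0,0,0,0,0,0],[0,0,0,0,0,0],[0,0,0,0,0,0],[0,0,0,0,0,0],[0,0,0,0,0,0]]
  ],
  "claw": 0.5
}}

```text
time: 43.87
tcp_pos: [0.6545, -0.2207, 0.0196]
ee_rot: [-3.142, 0.0, -3.084]
wrist_force: [0.1, -0.4, 0.4]
opening: 0.747
grip_force: 0.0
```

Call:
{"api": "drive_tool", "payload": {
  "motion": [
    [[0,0,-0.3,0,0,0],[0,0,-0.6,0,0,0],[0,0,-0.8,0,0,0],[0,0,-0.9,0,0,0],[0,0,-0.9,0,0,0],[0,0,-0.9,0,0,0],[0,0,-0.9,0,0,0],[0.9,0.5,-0.3,0,0,0],[0.9,0.5,-0.3,0,0,0],[0.9,0.5,-0.3,0,0,0],[0.9,0.5,0,0,0,0],[0.9,0.5,0,0,0,0],[0.9,0.5,0,0,0,0],[0,0,0,0,0,0],[0,0,0,0,0,0]]
  ]
}}

```text
time: 45.12
tcp_pos: [0.515, -0.1532, 0.1763]
ee_rot: [3.142, 0.002, -3.084]
wrist_force: [0.0, -0.4, 0.3]
opening: 0.751
grip_force: 0.0
```

Run:
```python
from h import *
state(); p=wrist(); a=p["img"]; q=imaging.get_image("scene"); shapes(q,["bulb_carton_mid"],.035)
b=cv2.resize(q["img"][160:310,240:400],(240,225),interpolation=cv2.INTER_CUBIC)
c=np.zeros((420,800,3),np.uint8); c[:,:560]=a; c[:225,560:]=b; cv2.imwrite("pics/end.png",c)
```

```text
t 45.12 tcp [ 0.515  -0.1532  0.1763] yaw -176.7 rp [3.142e+00 2.000e-03] q7 1.86
bulb_carton_mid 0.81 px [329. 222.] xyz [ 0.6615 -0.2177  0.035 ] L [0.069 0.091] long axis deg 15.5
```

View pics/end.png

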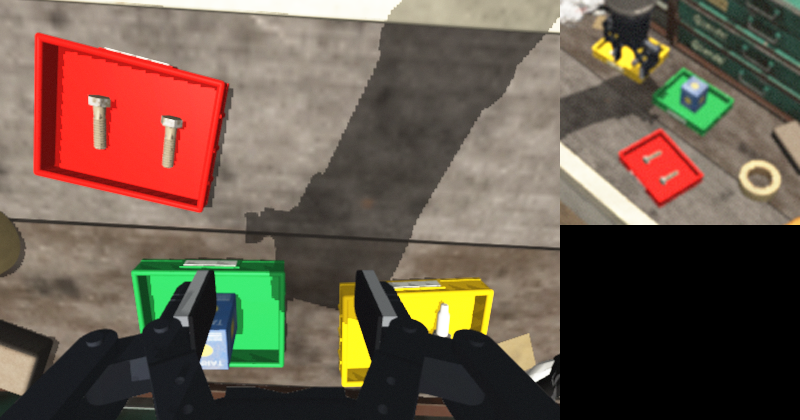

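The carton stands upright in the green bin (scene crop at (693,93)), and both bolts lie on the red floor at (98,122) and (171,142). The plugs are in the yellow bin, the jar and tape were not touched, and the gripper is clear.

```bash
python3 -c "from cell import job_done; print(job_done())"
```

```text
the job is handed in; nothing more can be done
None
```

The job is handed in at about 45 s of the 120 s: both plugs lie apart in the yellow bin, both bolts lie apart in the red bin, the carton stands upright in the green bin, and the arm never went near the jar or the tape.

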